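# Trim the receiver kit at the café table

## Task

Take the plastic tuning tool out of its wooden block, seat its blade fully in the slot of the brass trimmer screw on the receiver board and turn the screw with it until the pointer lines up with the steel index rib. Press lightly (the trimmer takes no more than about 15 N), touch the screw with nothing but the tool, then stand the tool back in its block with the collar down on the wood. Leave the other things on the table alone.

Things in the scene. Friction and masses are not known exactly. Their poses are not given: they have to be found in the camera images.
- tool: White plastic tuning tool, 104 mm long, about 30 g, upright in the block at the start. Origin: centre of the blade's lower edge; z runs up the tool. Blade 16 mm wide along x, 3 mm thick along y, z 0 to 8 mm; round shank 10 mm diameter to z 50; round collar 34 mm diameter, z 50 to 54; square handle 14 x 14 mm, z 54 to 104, its flats square to x and y.
- block: Fixed dark wooden block, 70 x 70 x 58 mm, origin at the centre of its underside, with one upright square hole of 23 x 23 mm, 53 mm deep, in the middle of its top. The tool stands centred in it at the start, free to turn and with 3 mm of sideways play, the underside of its collar on the block's top.
- rest (a point): Point on the axis of the block's hole, 8 mm above the table: where the tool's origin is when its collar rests on the block.
- receiver: Open radio receiver kit, fixed to the table: board 210 x 170 mm, parts up to 45 mm high. Origin at the centre of its underside, x towards its ferrite-rod side. The trimmer's axis is at x -35, y +20 mm, on a white ceramic base whose top is 34 mm above the table. The index rib, a raised steel bar 9 x 3 mm, lies on the trimmer's +x side, 31 to 40 mm from its axis.
- rotor: The round brass screw, 29 mm diameter, flat top 45 mm above the table, on its sprung carrier: presses straight down 3 mm, giving way from about 2 N, 1.2 N more per mm, then rigid (15 N is soon passed). A blade turned while lightly pressed on its top slides; over the slot the screw snaps up round it and the force drops. Origin on the axis, 34 mm above the table when not pressed.
- trimmer (a joint): Angle of the pointer (a 3 mm bar reaching 28.5 mm from the axis) and of the screw, which turn as one about the vertical, rad, positive counter-clockwise from above. 0: the pointer is at the index rib (receiver's +x). Starts 0.7 to 1.4 rad, stays where it is left, takes about 0.035 N m to turn; stops at -0.6 and 1.7.
- slot (a point): Centre of the slot's floor, 40 mm above the table when not pressed; x is the pointer's direction, z up. Slot 19.5 mm long, 4.8 mm wide, 5 mm deep, ends closed, no chamfer (the blade has about 0.1 rad of play each way). The slot is NOT in line with the pointer: it lies up to 1.0 rad to either side of the pointer's line, unmeasured, different each time: find it by feel or look.
- susan: Fixed clear acrylic turntable, 230 mm diameter, 20 mm high, origin at the centre of its underside; bystander.
- pot0: Closed glass jam pot on the turntable, 62 mm diameter, 70 mm high, origin under its centre; bystander.
- pot1: Like pot0.
- pot2: Like pot0.
- eggcup: White porcelain egg cup, 50 mm diameter, 62 mm high, origin under its foot; bystander.
- spoon: Stainless coffee spoon, 130 mm long, lying on the marble; bystander.
Not all that is in view belongs to the job. There is more than one size of the tool; the one meant has the size given above.

How it is judged:
On the way, in this order (a step that is already met when the one before it is completed fails the run):
1. the blade is fully seated in the slot: its edge within 2 mm of the slot's floor and within 3 mm of its centre (z of tool in the frame of slot below 0.002 m and horizontal distance between tool and slot below 0.003 m), for 0.2 s.
2. with the blade in the slot, the pointer is within 0.08 rad of the index rib (z of tool in the frame of slot below 0.0035 m and horizontal distance between tool and slot below 0.004 m and value of joint trimmer between -0.08 and 0.08 rad), for 0.2 s.
At the end, for the whole second after the job is handed in: The pointer is within 0.08 rad (about 2 mm at its tip) of the index rib, and the tool stands at rest in the block's hole, released and upright (within 0.08 rad), its collar within 3 mm of the block's top (value of joint trimmer between -0.08 and 0.08 rad and horizontal distance between tool and rest below 0.006 m and z of tool in the frame of rest between -0.003 and 0.003 m and angle between tool's own z axis and vertical below 0.08 rad and linear speed of tool below 0.02 m/s); the robot touches nothing.
It fails at once if the tool presses or forces the trimmer screw with more than 15 N (contact force between tool and rotor above 15 N).
It fails at once if the fingers or the arm touch the trimmer screw (contact force between any of the fingers, the arm and rotor above 0.3 N).
It fails at once if a bystander is moved more than 15 mm (distance of any of pot0, pot1, pot2, eggcup, spoon from where it was at the start of the episode above 0.015 m).
It also fails if it takes over 72 s, if anything falls off the work surface, if the arm or the gripper's body presses on something with over 40 N, if the wrist force passes 120 N, or if a joint passes its speed limit or range.

## Robot

A 7-joint arm with a two-finger parallel gripper is mounted at the origin on the work surface. World frame = base frame: x ahead of the robot, y to its left, z up, the work surface at z = 0. Lengths are in m, angles in rad, forces in N, time in s.
With the tool pointing down it reaches from about 0.425 to 0.925 m from the base axis. Payload 6.8 kg.
Tool frame: the origin (TCP) lies between the finger pads; the fingertips stand 22 mm ahead of it and the grasp point (between the pads) lies 3 mm ahead of it; z points along the fingers, y is the direction in which the jaws open and shut (so a half turn about z gives the same grasp; the last joint's range is limited). The gripper opens to 85 mm and grips with 20 to 120 N. Pads are 22 mm wide; open, the fingers measure 114 mm over their backs; the gripper's body (76 mm by 85 mm) begins 54 mm behind the grasp point. The pads swing forward as they close: fully open they stand 13 mm farther back than shut.
Start: joints at [1.217, 0.477, 0.022, 1.555, -0.011, 1.109, -0.083], TCP at [0.164, -0.655, 0.253] pointing down, gripper open.
Joint ranges: [-2.96, 2.96], [-0.34, 2.1], [-1.41, 1.46], [0.24, 2.44], [-1.37, 4.51], [0.17, 1.92], [-2.96, 2.96]. Speed limits (rad/s): [2.39, 2.39, 3.14, 3.14, 3.14, 3.14, 3.14].

## Interface

Orientations are given as a unit quaternion [w, x, y, z].
In Python, from station import bot gives the robot as it stands. The module is installed in compiled form; this text tells all that it offers.
- The arm moves only by the tool drive_tool, never from a script. Its argument "series" is one flat list of numbers, 7 for each row, row after row: the opening, from -1 (shut) to 1 (fully open), then the shift along the tool's x, y, z in mm, then the turn, a rotation vector about the tool's x, y, z in rad. In form: [jaw, x, y, z, wx, wy, wz, jaw, x, y, z, wx, wy, wz, ...]. A call has 1 to 12 rows; each row shifts and turns the commanded pose from where the row before left it, along the tool's axes as they then stand; what a row does not reach is not made up. A row lasts 1/8 s, in which the tool goes at most 62.5 mm and 10.7 degrees, less where a joint would pass 70% of its speed; a pose out of reach is approached as far as the arm can. A call with a gripper value outside its range is refused whole. The fingers move at their own pace and stop on an object; "force" is the grip in N (left out, the last holds). Time passes only in rows, so rows that do not move let the fingers close. It gives the time, the measured TCP pose, the force and the opening at its end, in the units of the state.
- bot.get_obs(): the state, without advancing time (a new reading comes with each control period).
- bot.read_camera(name): name is "scene" or "top"; returns a dict with "pixels" (384x512x3 uint8, blue, green, red), "camera_matrix" (3x3 intrinsics, pixels), "rvec" (rotation vector, rad) and "tvec" (3), from world to camera coordinates, as OpenCV has them. Camera axes: x right, y down, z forward; pixel columns grow to the right and rows downward; lengths in m; the calibration is good to about 2 mm. A picture is of the moment at which its call begins. There is no depth.
- bot.hand_in(): hands the job in, once; it reports no verdict.
The state is a dict: "t": time; "q": joint angles; "joint_vel": joint speeds; "joint_torque": joint torques, N m; "eef_pos": TCP position; "tool_rot": TCP orientation; "contact_force": force on the tool from outside, world axes, zero at the start; "torque": the same for the moment, N m; "gripper_width": opening from 0.0 (shut) to 1.0 (fully open).
Only numpy, scipy, OpenCV 4.12 (cv2) and the standard library are available. Lean on these libraries where they do the work, as an engineer would, in place of code of your own. Each camera call takes 0.05 s, during which the arm holds its last target. There are 200 camera calls.

## Working session

There is one attempt and no reset: what is moved stays moved. The work goes in short steps, Python scripts to look and compute and a tool call to move; the robot and the scene stay as the last step left them, time stands still between calls to the robot, and variables do not carry over. Pictures are saved under pics/ and viewed, about 8 in all and at most 12, crops included, and the job is handed in when it is done.

Besides the shell and the picture viewer there is one more tool, called after "Call:" in YAML: its name, and indented under it one key for each argument. drive_tool: Moves the arm, as the interface text tells. Its arguments: {"type":"object","properties":{"series":{"type":"array"},"force":{"type":"number"}},"required":["series"]}

```bash
mkdir -p pics
cat > h.py <<'E'
import cv2,numpy as np
from station import bot
from scipy.spatial.transform import Rotation as R
def cam(n,save=None):
    c=bot.read_camera(n)
    if save: cv2.imwrite('pics/'+save,c['pixels'])
    return c
def ray(c,u,v):
    Rm=cv2.Rodrigues(np.array(c['rvec'],float))[0];t=np.array(c['tvec'],float).ravel()
    d=Rm.T@np.linalg.inv(c['camera_matrix'])@np.array([u,v,1.]);o=-Rm.T@t
    return o,d/np.linalg.norm(d)
def plane(c,u,v,z):
    o,d=ray(c,u,v);return o+d*(z-o[2])/d[2]
def tri(c1,p1,c2,p2):
    o1,d1=ray(c1,*p1);o2,d2=ray(c2,*p2)
    s=np.linalg.lstsq(np.c_[d1,-d2],o2-o1,rcond=None)[0]
    a=o1+s[0]*d1;b=o2+s[1]*d2
    return (a+b)/2,np.linalg.norm(a-b)
def proj(c,P):
    return cv2.projectPoints(np.atleast_2d(np.array(P,float)),np.array(c['rvec'],float),np.array(c['tvec'],float),np.array(c['camera_matrix']),None)[0][:,0]
E
python3 - <<'E'
from h import *
s=bot.get_obs()
for k in s: print(k,np.round(s[k],3))
for n in('scene','top'):
    c=cam(n,n+'0.png');print(n,ray(c,256,192),c['camera_matrix'][0,0])
a=cv2.imread('pics/scene0.png');b=cv2.imread('pics/top0.png')
E
```

```text
t 0.0
q [ 1.217  0.478  0.022  1.556 -0.011  1.109 -0.083]
joint_vel [ 0.001  0.002  0.001 -0.001  0.001  0.001  0.002]
joint_torque [ 1.0000e-03 -5.9644e+01  1.6080e+00 -2.8119e+01  1.2000e-02  9.0000e-03
 -0.0000e+00]
eef_pos [ 0.164 -0.654  0.252]
tool_rot [-0.001  0.992  0.123 -0.   ]
contact_force [-0.081 -0.744 -0.142]
torque [-0.014  0.001  0.007]
gripper_width 1.001
scene (array([1.17077901, 0.63745111, 0.65108845]), array([-0.55990883, -0.61589882, -0.55422987])) 424.6348391961312
top (array([ 0.47307534, -0.04589278,  1.06999468]), array([ 0.07692861, -0.01079153, -0.9969782 ])) 377.1317255406853
```

View pics/scene0.png

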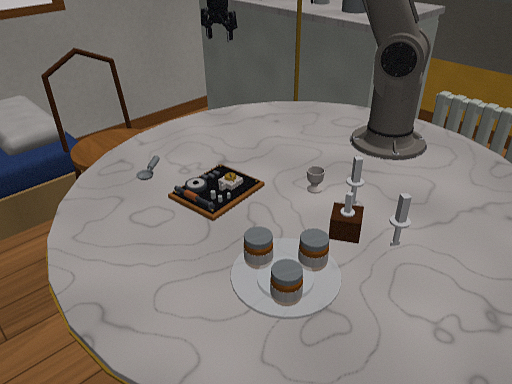

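View pics/top0.png

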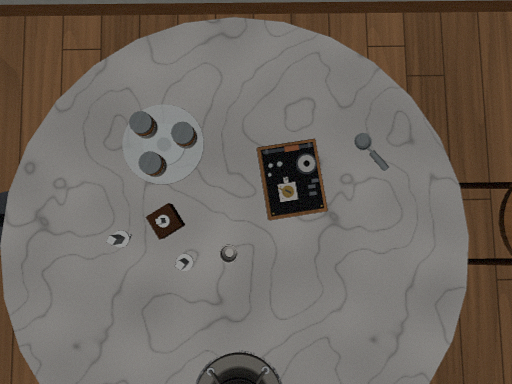

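The scene view shows the block with the tool at about (347,215), decoys at (355,175) and (400,215), and the board at (217,190). In the top view the block is at (165,221), the board at (292,179) and the trimmer at (288,191). I'll enlarge these.

Run:
```python
from h import *
a=cv2.imread('pics/scene0.png');b=cv2.imread('pics/top0.png')
def crop(i,x,y,w,h): return cv2.resize(i[y:y+h,x:x+w],(400,300),interpolation=cv2.INTER_CUBIC)
m=np.vstack([np.hstack([crop(a,165,155,108,81),crop(a,312,175,72,54*1+0) ]),np.hstack([crop(b,240,135,108,81),crop(b,140,195,64,48)])])
cv2.imwrite('pics/m0.png',m)
```

```text
(no output)
```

View pics/m0.png

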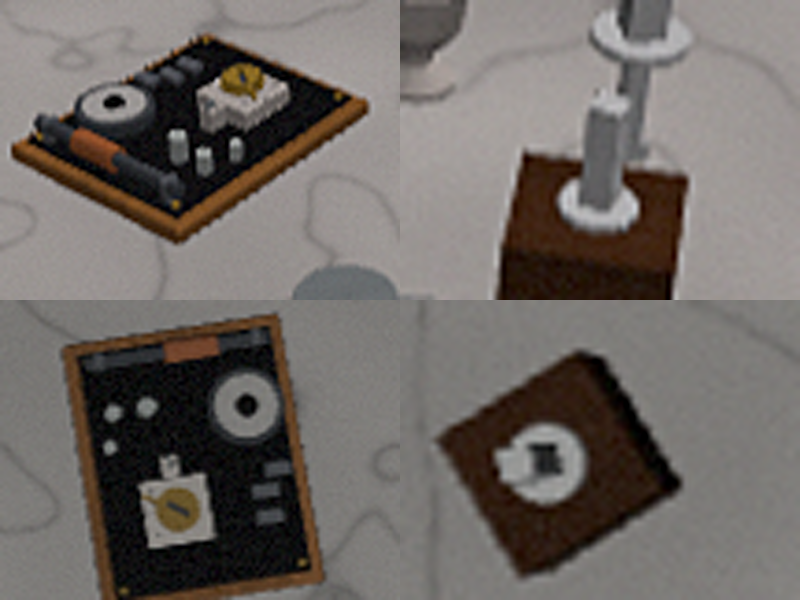

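The crops show the brass rotor with a dark slot at top-view pixel (288,191). The pointer goes upper-left, the rib lies on the upper white protrusion, and the tool stands in the block's middle. Next I'll measure these.

Run:
```python
from h import *
T=[cam('top') for _ in range(6)];S=[cam('scene') for _ in range(6)]
np.set_printoptions(precision=4,suppress=True)
t,s=T[0],S[0]
t['pixels']=np.mean([c['pixels'].astype(float) for c in T],0);s['pixels']=np.mean([c['pixels'].astype(float) for c in S],0)
np.savez('avg.npz',t=t['pixels'],s=s['pixels'])
def big(m): 
    n,l,st,ce=cv2.connectedComponentsWithStats(m.astype(np.uint8));i=1+np.argmax(st[1:,4]);return l==i,ce[i],st[i]
def hsv(i): return cv2.cvtColor(i.clip(0,255).astype(np.uint8),cv2.COLOR_BGR2HSV)
# board yaw: not-marble mask (saturated orange or black) in window
b=t['pixels'][130:230,245:340];h=hsv(b);m=(h[...,2]<60)|(h[...,1]>90)
m=cv2.morphologyEx(m.astype(np.uint8),cv2.MORPH_CLOSE,np.ones((9,9)))
m,_,st=big(m);cn=max(cv2.findContours(m.astype(np.uint8),0,1)[0],key=cv2.contourArea)
box=cv2.boxPoints(cv2.minAreaRect(cn))+[245,130]
P=np.array([plane(t,*p,0.012) for p in box]);print('board',P,P.mean(0),[np.linalg.norm(P[i]-P[i-1]) for i in range(4)],np.arctan2(*(P-np.roll(P,1,0))[:,[1,0]].T))
# brass
for nm,c,(x0,y0,x1,y1) in(('t',t,(270,172,308,206)),('s',s,(215,165,250,195))):
    k=8;w=cv2.resize(c['pixels'][y0:y1,x0:x1],None,fx=k,fy=k,interpolation=cv2.INTER_CUBIC);h=hsv(w)
    m=((h[...,0]>15)&(h[...,0]<35)&(h[...,1]>90)&(h[...,2]>50)).astype(np.uint8)
    m=cv2.morphologyEx(m,cv2.MORPH_CLOSE,np.ones((17,17)));m,ce,st=big(m);m=m.astype(np.uint8)
    o=cv2.morphologyEx(m,cv2.MORPH_OPEN,cv2.getStructuringElement(2,(41,41)));cn=max(cv2.findContours(o,0,1)[0],key=cv2.contourArea)
    e=cv2.fitEllipse(cn);f=lambda p:(np.array(p)+.5)/k-.5+[x0,y0]
    print(nm,'brass ctr',f(e[0]),np.array(e[1])/k,e[2])
    if nm=='t':bt=f(e[0])
    else: bs=f(e[0])
    cv2.imwrite(f'pics/b_{nm}.png',np.hstack([w.clip(0,255).astype(np.uint8),cv2.cvtColor(m*255,cv2.COLOR_GRAY2BGR)]))
    if nm=='t':
        ins=cv2.erode(o,cv2.getStructuringElement(2,(17,17)))>0
        v=w.mean(2);wt=np.clip(np.median(v[ins])-15-v,0,None)*ins
        yy,xx=np.nonzero(wt>0);ww=wt[yy,xx];W=np.array([plane(t,*f(p),0.045)[:2] for p in np.c_[xx,yy]])
        mu=np.average(W,0,ww);C=np.cov(W.T,aweights=ww);ev,V=np.linalg.eigh(C);print('slot mu',mu,'dir',np.arctan2(V[1,1],V[0,1]),np.sqrt(ev))
        r=m*(1-cv2.dilate(o,np.ones((5,5))));r,ce2,_=big(r);yy,xx=np.nonzero(r);ctr=plane(t,*bt,.045)
        W=np.array([plane(t,*f(p),0.042)[:2] for p in np.c_[xx,yy]])-ctr[:2];d=np.linalg.norm(W,axis=1);print('pointer dir',np.arctan2(*W.mean(0)[::-1]),np.arctan2(*W[d.argmax()][::-1]),d.max())
print('brass tri',tri(t,bt,s,bs),'plane .045',plane(t,*bt,.045),plane(s,*bs,.045))
# block top
b=t['pixels'][195:245,140:195];h=hsv(b)
m=((h[...,2]>22)&(h[...,1]>110)).astype(np.uint8);m=big(m)[0];cn=max(cv2.findContours(m.astype(np.uint8),0,1)[0],key=cv2.contourArea)
box=cv2.boxPoints(cv2.minAreaRect(cn))+[140,195];P=np.array([plane(t,*p,0.058) for p in box]);print('block',box,P.mean(0),[np.linalg.norm(P[i]-P[i-1]) for i in range(4)],np.arctan2(*(P-np.roll(P,1,0))[:,[1,0]].T))
for nm,c,(x0,y0,x1,y1) in(('t',t,(150,205,180,235)),('s',s,(335,185,362,217))):
    w=cv2.resize(c['pixels'][y0:y1,x0:x1],None,fx=12,fy=12,interpolation=cv2.INTER_CUBIC);cv2.imwrite(f'pics/k_{nm}.png',w)
L=[cv2.imread(f'pics/{n}.png') for n in('b_t','b_s','k_t','k_s')]
H=600;m=np.zeros((800,1000,3),np.uint8)
m=np.zeros((600,1000,3),np.uint8)
def put(i,x,y): m[y:y+i.shape[0],x:x+i.shape[1]]=i[:600-y,:1000-x]
put(L[0],0,0);put(L[1],0,290);put(cv2.resize(L[2],(300,300)),640,0);put(cv2.resize(L[3],(253,300)),640,300)
cv2.imwrite('pics/m1.png',m[:,:800+145][:, :800] if 0 else cv2.resize(m[:,:945],(800,508)))
```

```text
board [[ 0.6823 -0.0607  0.012 ]
 [ 0.7071 -0.2303  0.012 ]
 [ 0.4992 -0.2565  0.012 ]
 [ 0.4757 -0.0896  0.012 ]] [ 0.5911 -0.1593  0.012 ] [np.float64(0.2085318792796537), np.float64(0.1713619051174213), np.float64(0.20948852900371623), np.float64(0.16856594311856443)] [ 0.1389 -1.4254 -3.016   1.7107]
t brass ctr [287.5867 191.0836] [11.329  11.6057] 137.47528076171875
slot mu [ 0.5537 -0.1437] dir 1.0602509922388157 [0.001 0.005]
pointer dir 1.1773656160589916 1.2222001419570427 0.028336844824818352
s brass ctr [229.8874 175.9795] [ 8.6179 11.9686] 85.98600769042969
brass tri (array([ 0.5542, -0.1442,  0.0439]), np.float64(0.0023900638102033202)) plane .045 [ 0.5532 -0.1432  0.045 ] [ 0.556  -0.1438  0.045 ]
block [[145.7124 216.4077]
 [167.9184 202.7425]
 [182.0644 225.7296]
 [159.8584 239.3949]] [0.4778 0.1899 0.058 ] [np.float64(0.07220508463632735), np.float64(0.06872236662626853), np.float64(0.0724875748117475), np.float64(0.06840169997517698)] [ 0.5514 -1.0293 -2.5947  2.1081][ WARN:0@6.467] global loadsave.cpp:1063 imwrite_ Unsupported depth image for selected encoder is fallbacked to CV_8U.
```

View pics/m1.png

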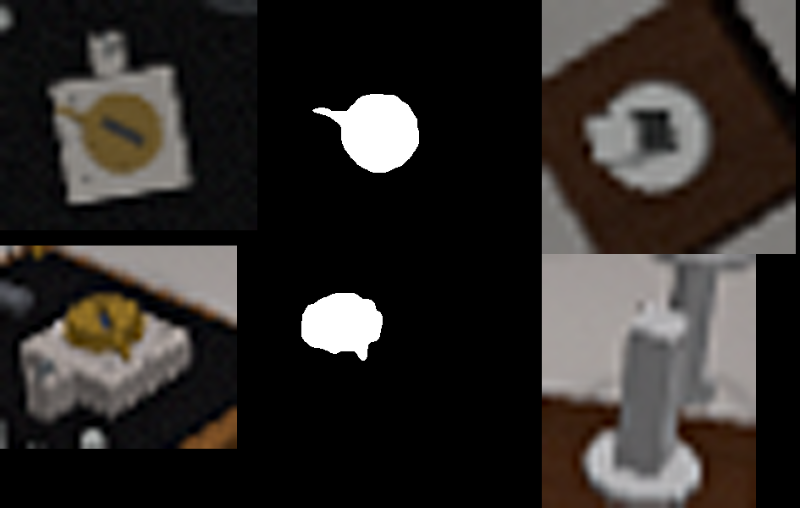

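The mask confirms the slot at about 1.06 rad (world) and the pointer at about 1.2, with the receiver's yaw about 0.137. That puts the trimmer near 1.06 rad. The handle flats are at about 9° by eye (scene edges at u≈344.6, 350.4 and 353). Next is a row planner, then triangulating the handle top.

```bash
cat >> h.py <<'E'
np.set_printoptions(precision=4,suppress=True)
def pose():
    s=bot.get_obs();M=R.from_quat(np.roll(s['tool_rot'],-1)).as_matrix()
    return s,np.array(s['eef_pos']),M,np.arctan2(M[1,0],M[0,0])
def plan(start,wps,step=50,rot=.18,jaw=1):
    """rows from (x,y,z,yaw) through waypoints, tool down"""
    p=np.array(start,float);rows=[]
    for w in wps:
        w=np.array(w,float);n=max(1,int(np.ceil(max(np.linalg.norm(w[:3]-p[:3])*1000/step,abs(w[3]-p[3])/rot))))
        for i in range(n):
            q=p+(w-p)/(n-i);d=(q-p)*1000;c,s=np.cos(p[3]),np.sin(p[3])
            l=np.round([c*d[0]+s*d[1],s*d[0]-c*d[1],-d[2]],1);dy=round(q[3]-p[3],3);rows.append([jaw,*map(float,l),0,0,-dy])
            p=p+[*(np.array([c*l[0]+s*l[1],s*l[0]-c*l[1],-l[2]])/1000),dy]
    for i in range(0,len(rows),12): print(len(rows[i:i+12]),str(sum(rows[i:i+12],[])).replace('.0,',','))
def st():
    s,p,M,y=pose();print('t',s['t'],p,'yaw',round(y,4),'tilt',M[:2,2],'F',s['contact_force'],'T',s['torque'],'w',s['gripper_width'],'q7',s['q'][6])
E
python3 - <<'E'
from h import *
z=np.load('avg.npz');t=cam('top');s=cam('scene')
# handle top: bright blob in top and scene
for c,w,(x0,y0,x1,y1),k in((t,z['t'],(150,210,182,234),'t'),(s,z['s'],(335,185,362,222),'s')):
    g=cv2.resize(w[y0:y1,x0:x1],None,fx=1,fy=1).mean(2);print(k);print(g.round().astype(int)[:,4:26])
st();_,p,M,y=pose()
plan([*p,y],[(.55,-.35,.253,y+.3),(.6,0,.25,y+.9),(.478,.19,.22,1.727)])
E
```

```text
t
[[122  90  57  33  24  28  30  29  31  29  32  33  29  31  31  33  33  32
   24  10   4   5]
 [ 91  43  26  29  28  30  31  30  30  34  31  28  29  33  34  33  29  29
   30  16   9   0]
 [ 22  27  24  29  28  32  29  32  31  31  29  35  29  33  29  26  30  27
   32  21  12   5]
 [ 25  32  27  33  30  29  28  29  26  29  27  28  27  30  28  27  30  31
   31  33  18   6]
 [ 31  32  31  31  32  26  35  48  58  60  53  44  33  26  29  28  33  31
   32  32  25  14]
 [ 31  32  33  30  22  44  92 121 150 158 137 114  73  40  29  30  34  32
   31  30  29  21]
 [ 29  31  23  29  50 113 150 155 155 153 154 156 148 105  46  30  28  30
   31  29  28  29]
 [ 31  29  25  42 139 157 148 148 147 147 146 150 154 158  94  32  28  30
   27  31  29  32]
 [ 25  47  58  72 137 154  95  36  31  32  27 132 152 154 123  59  28  29
   28  29  29  32]
 [ 28 111 152 155 153 152 133  74  36  40  34 130 151 152 157  88  24  26
   31  29  29  31]
 [ 22 104 145 152 150 149 157  90  36  39  36  82 139 151 156  96  34  29
   28  31  29  26]
 [ 29  66 138 152 150 150 156  85  30  37  36  78 140 151 155  96  38  28
 
[... 5088 characters left out ...]
float64(-0.03), 1, 48.3, -8.9, 0.1, 0, 0, np.float64(-0.03), 1, 48.6, -7.5, 0, 0, 0, np.float64(-0.03), 1, 28.1, -34.2, 0.4, 0, 0, np.float64(-0.075), 1, 30.5, -32, 0.4, 0, 0, np.float64(-0.075)]
11 [1, 32.8, -29.6, 0.4, 0, 0, np.float64(-0.075), 1, 35, -27, 0.4, 0, 0, np.float64(-0.075), 1, 36.9, -24.3, 0.4, 0, 0, np.float64(-0.075), 1, 38.6, -21.5, 0.3, 0, 0, np.float64(-0.075), 1, 40.1, -18.5, 0.4, 0, 0, np.float64(-0.075), 1, 41.4, -15.5, 0.3, 0, 0, np.float64(-0.075), 1, 24.6, -37.9, 6, 0, 0, np.float64(-0.116), 1, 28.8, -34.8, 6, 0, 0, np.float64(-0.116), 1, 32.6, -31.2, 6, 0, 0, np.float64(-0.116), 1, 36, -27.3, 6, 0, 0, np.float64(-0.117), 1, 38.9, -22.9, 6, 0, 0, np.float64(-0.116)]
```

Run:
```python
from h import *
t=cam('top');s=cam('scene')
print('handle top',tri(t,(158,221),s,(349.5,193.4)),plane(t,158,221,.112),plane(s,349.5,193.4,.112))
print('collar',tri(t,(163.6,220.8),s,(347.3,211)),plane(t,163.6,220.8,.062),plane(s,347.3,211,.062))
```

```text
handle top (array([0.4785, 0.1912, 0.1128]), np.float64(0.0019266028666274622)) [0.4779 0.1921 0.112 ] [0.4783 0.1899 0.112 ]
collar (array([0.4782, 0.1898, 0.0626]), np.float64(0.0005593745157918662)) [0.4784 0.1897 0.062 ] [0.4773 0.1896 0.062 ]
```

Call:
drive_tool:
  series: [1, 44.8, -20.2, 0, 0, 0, -0.03, 1, 45.4, -18.8, 0, 0, 0, -0.03, 1, 46, -17.4, 0, 0, 0, -0.03, 1, 46.5, -16.1, 0, 0, 0, -0.03, 1, 46.9, -14.7, 0, 0, 0, -0.03, 1, 47.3, -13.2, 0, 0, 0, -0.03, 1, 47.7, -11.8, 0, 0, 0, -0.03, 1, 48.1, -10.4, 0, 0, 0, -0.03, 1, 48.3, -8.9, 0, 0, 0, -0.03, 1, 48.6, -7.5, 0, 0, 0, -0.03, 1, 28.1, -34.2, 0, 0, 0, -0.075, 1, 30.5, -32, 0, 0, 0, -0.075]
  force: 40

```text
t: 2.4
eef_pos: [0.563, -0.261, 0.2532]
tool_rot: [-0.0, 0.94, 0.342, 0.0]
contact_force: [0.5, -0.2, -0.2]
gripper_width: 0.999
```

Call:
drive_tool:
  series: [1, 32.8, -29.6, 0, 0, 0, -0.075, 1, 35, -27, 0, 0, 0, -0.075, 1, 36.9, -24.3, 0, 0, 0, -0.075, 1, 38.6, -21.5, 0, 0, 0, -0.075, 1, 40.1, -18.5, 0, 0, 0, -0.075, 1, 41.4, -15.5, 0, 0, 0, -0.075, 1, 24.6, -37.9, 6, 0, 0, -0.116, 1, 28.8, -34.8, 6, 0, 0, -0.116, 1, 32.6, -31.2, 6, 0, 0, -0.116, 1, 36, -27.3, 6, 0, 0, -0.117, 1, 38.9, -22.9, 6, 0, 0, -0.116, 1, 0, 0, 0, 0, 0, 0]

```text
t: 3.9
eef_pos: [0.4757, 0.1933, 0.2234]
tool_rot: [-0.001, 0.647, 0.762, 0.0]
contact_force: [0.7, 0.2, 0.1]
gripper_width: 0.997
```

```bash
sed -i 's/-dy\])/float(-dy)])/' h.py
python3 - <<'E'
from h import *
st();_,p,M,y=pose()
plan([*p,y],[(.478,.19,.15,1.727),(.478,.19,.092,1.727)],step=30)
E
```

```text
t 3.9 [0.4757 0.1933 0.2234] yaw 1.7341 tilt [-0.0006  0.0011] F [0.6865 0.2107 0.1275] T [-0.0065 -0.0127  0.0109] w 0.9968853852367004 q7 -0.5493456620297512
5 [1, -1.2, 0.6, 24.5, 0, 0, 0.002, 1, -1.2, 0.5, 24.5, 0, 0, 0.003, 1, -1.3, 0.6, 24.4, 0, 0, 0.002, 1, 0, 0, 29, 0, 0, 0, 1, 0, 0, 29, 0, 0, 0.0]
```

Call:
drive_tool:
  series: [1, -1.2, 0.6, 24.5, 0, 0, 0.002, 1, -1.2, 0.5, 24.5, 0, 0, 0.003, 1, -1.3, 0.6, 24.4, 0, 0, 0.002, 1, 0, 0, 0, 0, 0, 0, 1, 0, 0, 0, 0, 0, 0]

```text
t: 4.53
eef_pos: [0.481, 0.1865, 0.1507]
tool_rot: [0.0, 0.653, 0.757, 0.0]
contact_force: [1.3, -0.4, -0.2]
gripper_width: 1.006
```

Run:
```python
from h import *
st();_,p,M,y=pose()
plan([*p,y],[(.478,.19,.092,1.727)],step=20)
```

```text
t 4.525 [0.481  0.1865 0.1507] yaw 1.7189 tilt [0.0011 0.0003] F [ 1.2747 -0.446  -0.2015] T [0.0043 0.0047 0.0095] w 1.0060254661506034 q7 -0.624773478984513
3 [1, 1.3, -0.8, 19.6, 0, 0, -0.003, 1, 1.3, -0.8, 19.6, 0, 0, -0.003, 1, 1.3, -0.8, 19.5, 0, 0, -0.002]
```

Call:
drive_tool:
  series: [1, 1.3, -0.8, 19.6, 0, 0, -0.003, 1, 1.3, -0.8, 19.6, 0, 0, -0.003, 1, 1.3, -0.8, 19.5, 0, 0, -0.002, 1, 0, 0, 0, 0, 0, 0, 1, 0, 0, 0, 0, 0, 0, -1, 0, 0, 0, 0, 0, 0, -1, 0, 0, 0, 0, 0, 0, -1, 0, 0, 0, 0, 0, 0, -1, 0, 0, 0, 0, 0, 0, -1, 0, 0, 0, 0, 0, 0, -1, 0, 0, 0, 0, 0, 0, -1, 0, 0, 0, 0, 0, 0]
  force: 40

```text
t: 6.02
eef_pos: [0.4774, 0.1901, 0.0914]
tool_rot: [0.0, 0.649, 0.76, 0.0]
contact_force: [-0.8, -0.4, 3.8]
gripper_width: 0.158
```

Run:
```python
from h import *
st()
```

```text
t 6.025 [0.4774 0.1901 0.0914] yaw 1.7277 tilt [ 0.0003 -0.    ] F [-0.7715 -0.3868  3.8398] T [-0.1588  0.1827  0.001 ] w 0.15798510469603844 q7 -0.6977687559565046
```

Call:
drive_tool:
  series: [-1, 0, 0, -20, 0, 0, 0, -1, 0, 0, -30, 0, 0, 0, -1, 0, 0, -30, 0, 0, 0, -1, 0, 0, -30, 0, 0, 0, -1, 0, 0, -30, 0, 0, 0, -1, 0, 0, 0, 0, 0, 0, -1, 0, 0, 0, 0, 0, 0, -1, 0, 0, 0, 0, 0, 0]

```text
t: 7.02
eef_pos: [0.4765, 0.1897, 0.2299]
tool_rot: [-0.001, 0.649, 0.76, -0.001]
contact_force: [0.5, -1.1, -0.1]
gripper_width: 0.158
```

Run:
```python
from h import *
st();_,p,M,y=pose()
s=cam('scene');q=proj(s,[p-[0,0,.083]])[0];print(q)
x,y0=int(q[0]-30),int(q[1]-50)
cv2.imwrite('pics/blade.png',cv2.resize(s['pixels'][y0:y0+72,x:x+60],None,fx=8,fy=8,interpolation=cv2.INTER_CUBIC));print(x,y0)
plan([*p,y],[(.554,-.144,.2,y)])
```

```text
t 7.025 [0.4765 0.1897 0.2299] yaw 1.7279 tilt [-0.0023 -0.0008] F [ 0.517  -1.0927 -0.107 ] T [ 0.0133  0.0502 -0.0549] w 0.1575770633987512 q7 -0.5439001125653797
[351.596  179.9893]
321 129
7 [1, -48.8, 3.5, 4.3, 0, 0, -0, 1, -48.8, 3.5, 4.3, 0, 0, -0, 1, -48.8, 3.5, 4.3, 0, 0, -0, 1, -48.8, 3.5, 4.2, 0, 0, -0, 1, -48.8, 3.4, 4.3, 0, 0, -0, 1, -48.8, 3.5, 4.2, 0, 0, -0, 1, -48.9, 3.4, 4.3, 0, 0, -0.0]
```

View pics/blade.png

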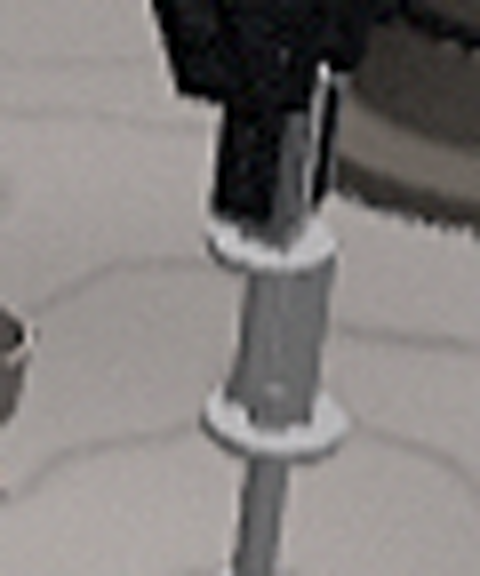

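The picture is inconclusive, because the blade at crop (245,408) hides against the decoy behind it. I'll go over the board and turn to yaw 1.06, where the two blade cases look clearly different.

Run:
```python
from h import *
st();_,p,M,y=pose()
plan([*p,y],[(.554,-.144,.2,1.06)],jaw=-1)
```

```text
t 7.075 [0.4767 0.1897 0.23  ] yaw 1.7278 tilt [-0.0021 -0.0007] F [-0.359  -0.272  -0.7498] T [ 0.0239 -0.0057 -0.0238] w 0.15926345401442657 q7 -0.5438465396181852
7 [-1, -48.8, 3.5, 4.3, 0, 0, 0.095, -1, -48.3, 8.1, 4.3, 0, 0, 0.095, -1, -47.3, 12.6, 4.3, 0, 0, 0.096, -1, -45.9, 17.1, 4.3, 0, 0, 0.095, -1, -44, 21.3, 4.3, 0, 0, 0.096, -1, -41.8, 25.5, 4.3, 0, 0, 0.095, -1, -39.1, 29.3, 4.2, 0, 0, 0.096]
```

Call:
drive_tool:
  series: [-1, -48.8, 3.5, 4.3, 0, 0, 0.095, -1, -48.3, 8.1, 4.3, 0, 0, 0.095, -1, -47.3, 12.6, 4.3, 0, 0, 0.096, -1, -45.9, 17.1, 4.3, 0, 0, 0.095, -1, -44, 21.3, 4.3, 0, 0, 0.096, -1, -41.8, 25.5, 4.3, 0, 0, 0.095, -1, -39.1, 29.3, 4.2, 0, 0, 0.096, -1, 0, 0, 0, 0, 0, 0, -1, 0, 0, 0, 0, 0, 0, -1, 0, 0, 0, 0, 0, 0, -1, 0, 0, 0, 0, 0, 0]

```text
t: 8.45
eef_pos: [0.5547, -0.1424, 0.2013]
tool_rot: [-0.0, 0.862, 0.506, 0.0]
contact_force: [-0.3, 0.1, -0.3]
gripper_width: 0.159
```

Run:
```python
from h import *
st();_,p,M,y=pose()
s=cam('scene');q=proj(s,[p-[0,0,.083]])[0];print(q)
x,y0=int(q[0]-30),int(q[1]-36)
cv2.imwrite('pics/blade2.png',cv2.resize(s['pixels'][y0:y0+60,x:x+60],None,fx=9,fy=9,interpolation=cv2.INTER_CUBIC));print(x,y0)
```

```text
t 8.45 [ 0.5547 -0.1424  0.2013] yaw 1.0619 tilt [0.0001 0.0002] F [-0.3328  0.0669 -0.2968] T [-0.0342 -0.0015  0.0924] w 0.15881846685025444 q7 -0.5114535130043433
[229.2307 152.2703]
199 116
```

View pics/blade2.png

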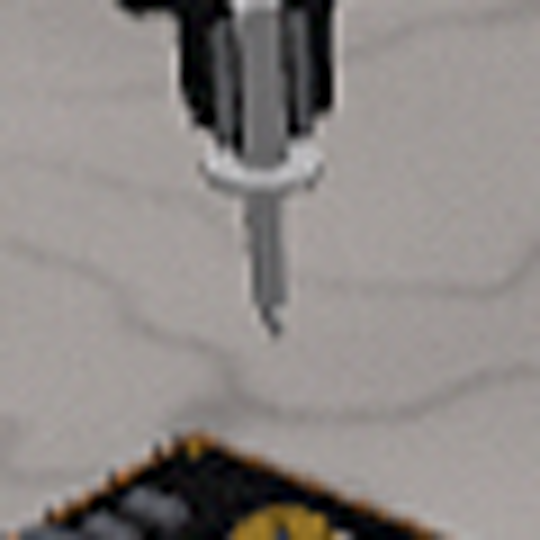

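The blade is seen edge-on (tip at crop (272,330), where projection predicts it), so it lies along the tool's x axis, which is already at the slot's angle. I'll descend to about 8 mm above the screw and compare the blade with the slot in the scene view.

Call:
drive_tool:
  series: [-1, -1.6, 0.2, 22, 0, 0, 0, -1, 0, 0, 22, 0, 0, 0, -1, 0, 0, 21, 0, 0, 0, -1, 0, 0, 0, 0, 0, 0, -1, 0, 0, 0, 0, 0, 0, -1, 0, 0, 0, 0, 0, 0]

```text
t: 9.25
eef_pos: [0.5547, -0.1451, 0.1373]
tool_rot: [0.001, 0.863, 0.505, 0.001]
contact_force: [0.8, -0.6, -1.2]
gripper_width: 0.159
```

Run:
```python
from h import *
st();_,p,M,y=pose()
C=[cam('scene') for _ in range(8)];s=C[0];a=np.mean([c['pixels'].astype(float) for c in C],0);np.save('close.npy',a)
q=proj(s,[p-[0,0,.0834],p-[0,0,.0754],p-[0,0,.035],[.554,-.144,.045]]);print(q)
x,y0=205,140
w=cv2.resize(a[y0:y0+50,x:x+50],None,fx=11,fy=11,interpolation=cv2.INTER_CUBIC).clip(0,255).astype(np.uint8);cv2.imwrite('pics/close.png',w)
# handle/shank axis vs projection
for zz in (.04,.05,.06,.07):
    u,v=proj(s,[p-[0,0,zz]])[0];r=a[int(round(v)),int(u)-8:int(u)+10].mean(1);print(round(u,2),int(round(v)),int(u)-8,r.round().astype(int))
```

```text
t 9.25 [ 0.5547 -0.1451  0.1373] yaw 1.0599 tilt [ 0.0018 -0.0004] F [ 0.778  -0.5662 -1.2285] T [0.0349 0.0267 0.0205] w 0.1591539456238421 q7 -0.5443002909793516
[[229.7722 172.8452]
 [229.6253 170.3187]
 [228.8652 157.2517]
 [230.3921 175.6853]]
228.96 159 220 [150 148 146 132 120 107 114 100 102  98  96 135 146 145 156 156 155 154]
229.15 162 221 [130 129 127 132 138 145 102 103 102 112 141 140 138 142 143 139 141 142]
229.34 165 221 [ 56  62  79 115 148 164 116 101 105 104 150 159 157 157 157 158 157 157]
229.53 169 221 [ 16  16  17  18  14  12  11 112 111 109  79  68  94 125 145 154 149 151]
```

View pics/close.png

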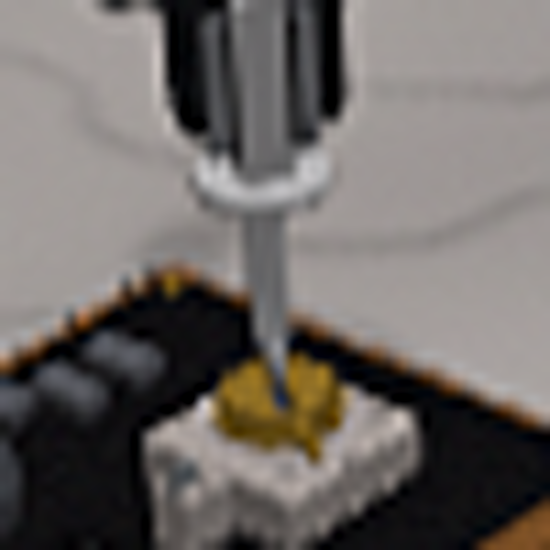

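The blade tip is at crop (272,345), directly in line with the slot at (281,395). The shank's offset in the image matches the rotor's offset (both about -0.5 px), so (0.554, -0.144) is good. Now I'll centre it.

Call:
drive_tool:
  series: [-1, 0, 0, 0, 0, 0, 0, -1, 0, 0, 0, 0, 0, 0, -1, 0, 0, 0, 0, 0, 0]

```text
t: 10.02
eef_pos: [0.554, -0.1451, 0.1362]
tool_rot: [-0.0, 0.863, 0.505, -0.0]
contact_force: [0.2, 0.0, -0.6]
gripper_width: 0.158
```

Run:
```python
from h import *
st();_,p,M,y=pose()
plan([*p,y],[(.554,-.1443,p[2],1.06)],jaw=-1)
```

```text
t 10.025 [ 0.554  -0.1451  0.1362] yaw 1.0598 tilt [-0.0001  0.    ] F [ 0.2131  0.0377 -0.624 ] T [ 0.0208 -0.      0.0154] w 0.15758814546656477 q7 -0.544397856831211
1 [-1, 0.7, -0.4, -0, 0, 0, -0.0]
```

Call:
drive_tool:
  series: [-1, 0.7, -0.4, 0, 0, 0, 0, -1, 0, 0, 3, 0, 0, 0, -1, 0, 0, 3, 0, 0, 0, -1, 0, 0, 1.8, 0, 0, 0, -1, 0, 0, 1, 0, 0, 0, -1, 0, 0, 0.5, 0, 0, 0, -1, 0, 0, 0, 0, 0, 0, -1, 0, 0, 0, 0, 0, 0, -1, 0, 0, 0, 0, 0, 0]

```text
t: 11.15
eef_pos: [0.554, -0.1443, 0.127]
tool_rot: [0.0, 0.863, 0.505, 0.0]
contact_force: [0.7, -0.3, -0.4]
gripper_width: 0.156
```

Run:
```python
from h import *
st()
```

```text
t 11.15 [ 0.554  -0.1443  0.127 ] yaw 1.0598 tilt [ 0.0001 -0.    ] F [ 0.7312 -0.3333 -0.413 ] T [ 0.0119 -0.0108 -0.0266] w 0.15595243399371536 q7 -0.551381258710329
```

Call:
drive_tool:
  series: [-1, 0, 0, 0.5, 0, 0, 0, -1, 0, 0, 0.5, 0, 0, 0, -1, 0, 0, 0.5, 0, 0, 0, -1, 0, 0, 0.5, 0, 0, 0, -1, 0, 0, 0, 0, 0, 0, -1, 0, 0, 0, 0, 0, 0, -1, 0, 0, 0, 0, 0, 0]

```text
t: 12.02
eef_pos: [0.554, -0.1443, 0.1249]
tool_rot: [0.0, 0.863, 0.505, 0.0]
contact_force: [0.4, 0.6, 1.2]
gripper_width: 0.161
```

Run:
```python
from h import *
st()
```

```text
t 12.025 [ 0.554  -0.1443  0.1249] yaw 1.0598 tilt [ 0.0001 -0.    ] F [0.4169 0.6053 1.1788] T [-0.0624 -0.0085  0.0228] w 0.161161459209015 q7 -0.5525814875039101
```

Call:
drive_tool:
  series: [-1, 0, 0, 0.4, 0, 0, 0, -1, 0, 0, 0.4, 0, 0, 0, -1, 0, 0, 0.4, 0, 0, 0, -1, 0, 0, 0, 0, 0, 0, -1, 0, 0, 0, 0, 0, 0, -1, 0, 0, 0, 0, 0, 0]

```text
t: 12.78
eef_pos: [0.554, -0.1443, 0.1237]
tool_rot: [0.0, 0.863, 0.505, 0.0]
contact_force: [-0.2, -0.3, -0.7]
gripper_width: 0.158
```

Run:
```python
from h import *
st()
```

```text
t 12.775 [ 0.554  -0.1443  0.1237] yaw 1.0598 tilt [ 0. -0.] F [-0.1974 -0.349  -0.6541] T [ 0.0156  0.0138 -0.0148] w 0.15790916453192141 q7 -0.5533489229701576
```

Call:
drive_tool:
  series: [-1, 0, 0, 0.4, 0, 0, 0, -1, 0, 0, 0.4, 0, 0, 0, -1, 0, 0, 0, 0, 0, 0, -1, 0, 0, 0, 0, 0, 0, -1, 0, 0, 0, 0, 0, 0]

```text
t: 13.4
eef_pos: [0.5541, -0.1443, 0.123]
tool_rot: [0.0, 0.863, 0.505, 0.0]
contact_force: [-0.2, 0.8, 2.0]
gripper_width: 0.155
```

Run:
```python
from h import *
st()
```

```text
t 13.4 [ 0.5541 -0.1443  0.123 ] yaw 1.0598 tilt [ 0.0002 -0.    ] F [-0.2285  0.7607  2.0229] T [0.0091 0.0873 0.036 ] w 0.15455460817787406 q7 -0.5538176472813051
```

Seated: no force all the way down, then about 2 N at the slot floor. Now I'll turn clockwise, stopping short.

Call:
drive_tool:
  series: [-1, 0, 0, 0, 0, 0, 0.08, -1, 0, 0, 0, 0, 0, 0.08, -1, 0, 0, 0, 0, 0, 0.08, -1, 0, 0, 0, 0, 0, 0.08, -1, 0, 0, 0, 0, 0, 0.08, -1, 0, 0, 0, 0, 0, 0, -1, 0, 0, 0, 0, 0, 0]

```text
t: 14.28
eef_pos: [0.5538, -0.144, 0.1228]
tool_rot: [-0.0, 0.946, 0.325, -0.0]
contact_force: [0.2, 2.0, 1.8]
gripper_width: 0.156
```

Run:
```python
from h import *
st()
```

```text
t 14.275 [ 0.5538 -0.144   0.1228] yaw 0.6615 tilt [-0.0005  0.0003] F [0.2004 2.0116 1.8041] T [0.4163 0.3591 0.0292] w 0.15621159049040786 q7 -0.8980738163144595
```

Call:
drive_tool:
  series: [-1, 0, 0, 0, 0, 0, 0.08, -1, 0, 0, 0, 0, 0, 0.08, -1, 0, 0, 0, 0, 0, 0.08, -1, 0, 0, 0, 0, 0, 0.08, -1, 0, 0, 0, 0, 0, 0.08, -1, 0, 0, 0, 0, 0, 0.06, -1, 0, 0, 0, 0, 0, 0, -1, 0, 0, 0, 0, 0, 0]

```text
t: 15.28
eef_pos: [0.5539, -0.144, 0.1228]
tool_rot: [-0.0, 0.995, 0.101, -0.0]
contact_force: [-2.2, 2.8, 1.9]
gripper_width: 0.16
```

Run:
```python
from h import *
st()
C=[cam('scene') for _ in range(4)];T=[cam('top') for _ in range(4)]
a=np.mean([c['pixels'].astype(float) for c in C],0);b=np.mean([c['pixels'].astype(float) for c in T],0)
w=np.hstack([cv2.resize(a[155:200,205:250],(400,400),interpolation=2),cv2.resize(b[170:210,268:308],(400,400),interpolation=2)]).clip(0,255).astype(np.uint8);cv2.imwrite('pics/turn1.png',w)
```

```text
t 15.275 [ 0.5539 -0.144   0.1228] yaw 0.2016 tilt [-0.0003  0.0004] F [-2.1663  2.8291  1.8951] T [0.6269 0.3401 0.0484] w 0.15995979773742566 q7 -1.294520411864868
```

View pics/turn1.png

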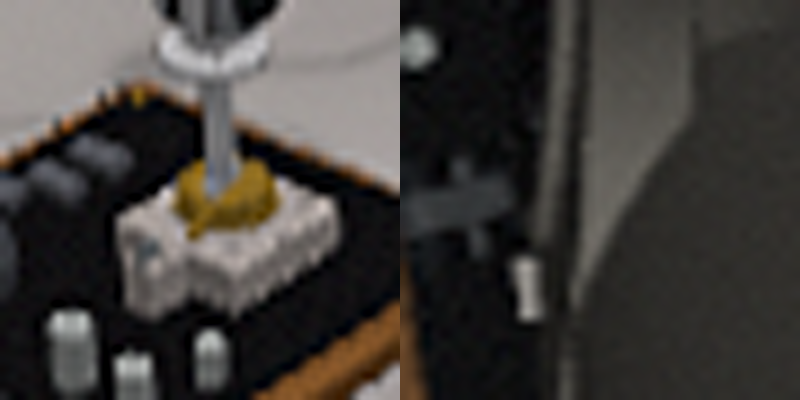

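The pointer shows in the scene crop at (193,235), near the rib side. The top view is blocked by the gripper. I'll compute its angle.

```bash
cat > ptr.py <<'E'
from h import *
def ptr(n=6):
    C=[cam('scene') for _ in range(n)];s=C[0];a=np.mean([c['pixels'].astype(float) for c in C],0)
    k=8;x0,y0,x1,y1=215,165,245,192
    w=cv2.resize(a[y0:y1,x0:x1],None,fx=k,fy=k,interpolation=cv2.INTER_CUBIC).clip(0,255).astype(np.uint8);h=cv2.cvtColor(w,cv2.COLOR_BGR2HSV)
    m=((h[...,0]>15)&(h[...,0]<35)&(h[...,1]>90)&(h[...,2]>50)).astype(np.uint8)
    yy,xx=np.nonzero(m);P=np.c_[(xx+.5)/k-.5+x0,(yy+.5)/k-.5+y0]+[.5,.3]  # image offset of scene cam
    W=np.array([plane(s,*p,.040)[:2] for p in P])-[.554,-.1443]
    r=np.linalg.norm(W,axis=1);far=(r>.021)&(r<.032)
    A=np.arctan2(W[:,1],W[:,0])
    hst,ed=np.histogram(A[far],np.arange(-3.2,3.2,.1));print([(round(e,2),int(c)) for e,c in zip(ed,hst) if c])
    return s,P
if __name__=='__main__':
    s,P=ptr()
    for a in np.arange(0,.8,.1):
        d=a+.137;print(round(a,1),(proj(s,[[.554+.0275*np.cos(d),-.1443+.0275*np.sin(d),.040]])[0]-[.5,.3]).round(2),end=' ')
    st()
E
python3 ptr.py
```

```text
[(np.float64(-3.0), 4), (np.float64(-2.9), 22), (np.float64(-2.8), 36), (np.float64(-2.7), 45), (np.float64(-2.6), 34), (np.float64(-2.5), 4), (np.float64(-2.0), 39), (np.float64(-1.9), 42), (np.float64(-1.8), 23), (np.float64(-1.7), 20), (np.float64(-1.6), 12), (np.float64(-1.5), 1), (np.float64(0.2), 1), (np.float64(0.3), 26), (np.float64(0.4), 47), (np.float64(0.5), 8)]
0.0 [223.08 181.12] 0.1 [223.86 181.43] 0.2 [224.71 181.7 ] 0.3 [225.6  181.92] 0.4 [226.55 182.09] 0.5 [227.53 182.2 ] 0.6 [228.53 182.26] 0.7 [229.55 182.27] t 15.975 [ 0.554  -0.1441  0.1229] yaw 0.2 tilt [-0.      0.0002] F [-1.2007  4.3991  0.7248] T [0.9117 0.3497 0.0075] w 0.15831667265128807 q7 -1.2959317032009614
```

Call:
drive_tool:
  series: [-1, 0, -0.4, 0.2, 0, 0, 0, -1, 0, 0, 0, 0, 0, 0.07, -1, 0, 0, 0, 0, 0, 0.07, -1, 0, 0, 0, 0, 0, 0.06, -1, 0, 0, 0, 0, 0, 0, -1, 0, 0, 0, 0, 0, 0]

```text
t: 16.73
eef_pos: [0.554, -0.144, 0.1228]
tool_rot: [0.0, 1.0, 0.0, 0.0]
contact_force: [-0.5, 1.7, 1.6]
gripper_width: 0.161
```

```bash
python3 ptr.py
```

```text
[(np.float64(-3.0), 4), (np.float64(-2.9), 22), (np.float64(-2.8), 36), (np.float64(-2.7), 45), (np.float64(-2.6), 37), (np.float64(-2.5), 16), (np.float64(-2.0), 40), (np.float64(-1.9), 42), (np.float64(-1.8), 23), (np.float64(-1.7), 20), (np.float64(-1.6), 12), (np.float64(-1.5), 2), (np.float64(0.0), 3), (np.float64(0.1), 38), (np.float64(0.2), 67), (np.float64(0.3), 11)]
0.0 [223.08 181.12] 0.1 [223.86 181.43] 0.2 [224.71 181.7 ] 0.3 [225.6  181.92] 0.4 [226.55 182.09] 0.5 [227.53 182.2 ] 0.6 [228.53 182.26] 0.7 [229.55 182.27] t 17.025 [ 0.554  -0.144   0.1227] yaw -0.0001 tilt [ 0.0002 -0.0001] F [-0.2754  1.9591  1.6067] T [0.5806 0.1952 0.0216] w 0.1581001484488283 q7 -1.4684190161545814
```

Call:
drive_tool:
  series: [-1, 0, 0, 0, 0, 0, 0.04, -1, 0, 0, 0, 0, 0, 0.04, -1, 0, 0, 0, 0, 0, 0, -1, 0, 0, 0, 0, 0, 0, -1, 0, 0, 0, 0, 0, 0]

```text
t: 17.65
eef_pos: [0.554, -0.144, 0.1227]
tool_rot: [0.0, 0.999, -0.04, 0.0]
contact_force: [-0.8, 1.9, 2.1]
gripper_width: 0.163
```

Run:
```python
from ptr import *
s,P=ptr(10);st()
a=np.mean([cam('scene')['pixels'].astype(float) for c in range(8)],0)
w=cv2.resize(a[163:197,208:248],(800,680),interpolation=2)[:600].clip(0,255).astype(np.uint8)
c=np.array([.554,-.1443]);e=np.array([np.cos(.137),np.sin(.137)])
print(((proj(s,[[*(c+r*e),z] for r,z in((0,.045),(.0285,.04),(.031,.036),(.04,.036))])-[.5,.3])-[208,163]+.5)*20)
cv2.imwrite('pics/turn2.png',w)
```

```text
[(np.float64(-3.0), 4), (np.float64(-2.9), 22), (np.float64(-2.8), 36), (np.float64(-2.7), 45), (np.float64(-2.6), 37), (np.float64(-2.5), 16), (np.float64(-2.0), 37), (np.float64(-1.9), 42), (np.float64(-1.8), 22), (np.float64(-1.7), 11), (np.float64(-1.6), 2), (np.float64(-0.1), 4), (np.float64(0.0), 29), (np.float64(0.1), 58), (np.float64(0.2), 17)]
t 18.15 [ 0.5539 -0.144   0.1227] yaw -0.0803 tilt [ 0.0001 -0.0001] F [-1.0195  1.3557  2.134 ] T [0.4326 0.1848 0.0152] w 0.15690667019634366 q7 -1.53734602090654
[[446.4326 256.8857]
 [306.6523 375.5412]
 [295.7762 408.3673]
 [250.1202 436.7281]]
```

View pics/turn2.png

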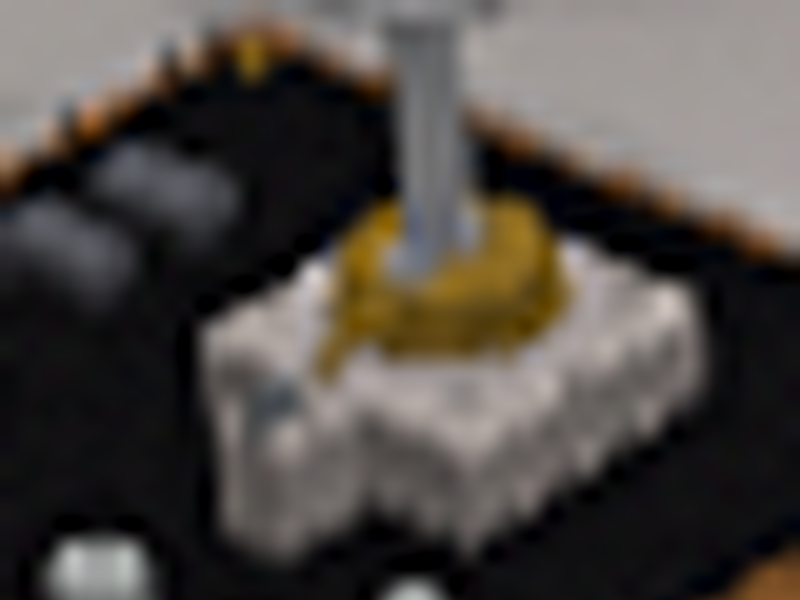

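The pointer tip at (325,372) points nearly at the rib (275,395). The mask gives a trimmer angle near 0 and the tip suggests a little positive. I'll nudge 0.03 more, back off within the slot's play, lift, and check from the top camera.

Call:
drive_tool:
  series: [-1, 0, 0, 0, 0, 0, 0.03, -1, 0, 0, 0, 0, 0, 0, -1, 0, 0, 0, 0, 0, 0, -1, 0, 0, 0, 0, 0, 0, -1, 0, 0, 0, 0, 0, -0.07, -1, 0, 0, 0, 0, 0, 0, -1, 0, 0, -2, 0, 0, 0, -1, 0, 0, -4, 0, 0, 0, -1, 0, 0, -8, 0, 0, 0, -1, 0, 0, -30, 0, 0, 0, -1, 0, 0, -40, 0, 0, 0, -1, 0, 0, -25, 0, 0, 0]

```text
t: 20.05
eef_pos: [0.5546, -0.1441, 0.2343]
tool_rot: [0.0, 1.0, -0.02, 0.001]
contact_force: [0.3, -0.5, -0.2]
gripper_width: 0.16
```

Run:
```python
from h import *
st();_,p,M,y=pose()
plan([*p,y],[(.52,.05,.232,y+.7)],jaw=-1)
```

```text
t 20.05 [ 0.5546 -0.1441  0.2343] yaw -0.0406 tilt [ 0.0027 -0.0006] F [ 0.3496 -0.4863 -0.1587] T [-0.0051 -0.0258  0.0521] w 0.15977067083753405 q7 -1.4892146253309693
4 [-1, -10.6, -48.1, 0.6, 0, 0, -0.175, -1, -2.1, -49.3, 0.6, 0, 0, -0.175, -1, 6.6, -48.9, 0.5, 0, 0, -0.175, -1, 14.9, -46.9, 0.6, 0, 0, -0.175]
```

Call:
drive_tool:
  series: [-1, -10.6, -48.1, 0.6, 0, 0, -0.175, -1, -2.1, -49.3, 0.6, 0, 0, -0.175, -1, 6.6, -48.9, 0.5, 0, 0, -0.175, -1, 14.9, -46.9, 0.6, 0, 0, -0.175, -1, 0, 0, 0, 0, 0, 0, -1, 0, 0, 0, 0, 0, 0]

```text
t: 20.8
eef_pos: [0.5195, 0.0494, 0.2298]
tool_rot: [0.0, 0.946, 0.323, 0.0]
contact_force: [-0.9, -0.3, -0.6]
gripper_width: 0.159
```

```bash
cat > chk.py <<'E'
from h import *
import sys
T=[cam('top') for _ in range(8)];t=T[0];a=np.mean([c['pixels'].astype(float) for c in T],0)
x0,y0,x1,y1,k=270,172,308,206,8
w=cv2.resize(a[y0:y1,x0:x1],None,fx=k,fy=k,interpolation=cv2.INTER_CUBIC).clip(0,255).astype(np.uint8);h=cv2.cvtColor(w,cv2.COLOR_BGR2HSV)
m=((h[...,0]>13)&(h[...,0]<35)&(h[...,1]>70)&(h[...,2]>40)).astype(np.uint8)
m=cv2.morphologyEx(m,cv2.MORPH_CLOSE,np.ones((17,17)))
yy,xx=np.nonzero(m);P=np.c_[(xx+.5)/k-.5+x0,(yy+.5)/k-.5+y0]
c=plane(t,287.587,191.084,.045)[:2]
W=np.array([plane(t,*p,.040)[:2] for p in P])-c;r=np.linalg.norm(W,axis=1);A=np.arctan2(W[:,1],W[:,0])
for lo in(.018,.02,.022,.024):
    f=(r>lo)&(r<.033)&(abs(A)<1.5);print(lo,f.sum(),A[f].mean() if f.any() else None)
print('max r',r.max());cv2.imwrite('pics/'+sys.argv[1],np.hstack([cv2.resize(w,(450,402)),cv2.resize(cv2.cvtColor(m*255,8),(350,313))[:402] if 0 else cv2.copyMakeBorder(cv2.resize(cv2.cvtColor(m*255,cv2.COLOR_GRAY2BGR),(350,313)),0,89,0,0,0)]))
st()
_,p,M,y=pose();plan([*p,y],[(.478,.19,.2,1.727),(.478,.19,.16,1.727)],jaw=-1)
E
python3 chk.py aft.png
```

```text
0.018 325 0.16352187855963604
0.02 254 0.15833216163967478
0.022 195 0.1517426883834436
0.024 133 0.1451336404169272
max r 0.029084181232937097
t 21.2 [0.5194 0.0496 0.2294] yaw 0.6586 tilt [-0.     -0.0001] F [ 0.4341  0.5085 -1.3007] T [0.0363 0.0373 0.0382] w 0.15863910555154032 q7 -1.2137904227980731
7 [-1, 8.9, -22.7, 4.9, 0, 0, -0.178, -1, 12.7, -20.8, 4.9, 0, 0, -0.178, -1, 16.2, -18.2, 4.9, 0, 0, -0.178, -1, 19.2, -15, 4.9, 0, 0, -0.178, -1, 21.6, -11.4, 4.9, 0, 0, -0.178, -1, 23.3, -7.5, 4.9, 0, 0, -0.178, -1, -0, 0, 40, 0, 0, -0.0]
```

View pics/aft.png

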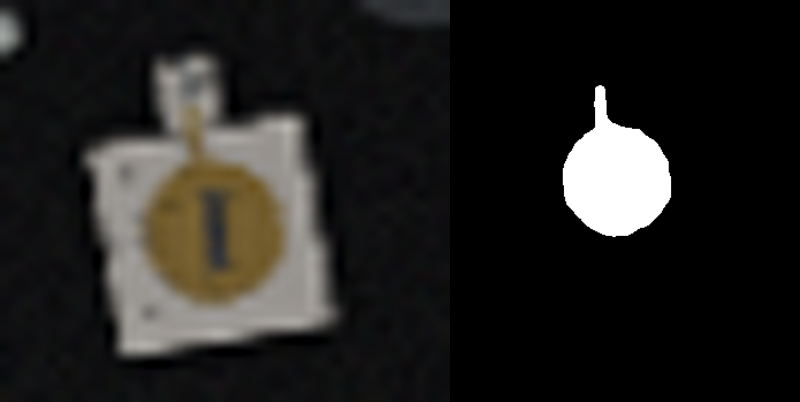

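From above, the pointer (tip at (191,108)) lines up with the rib (195,82). It measures about 0.15 against the receiver's yaw of 0.137. I'll cross-check the rib's direction while moving to the block.

Call:
drive_tool:
  series: [-1, 8.9, -22.7, 4.9, 0, 0, -0.178, -1, 12.7, -20.8, 4.9, 0, 0, -0.178, -1, 16.2, -18.2, 4.9, 0, 0, -0.178, -1, 19.2, -15, 4.9, 0, 0, -0.178, -1, 21.6, -11.4, 4.9, 0, 0, -0.178, -1, 23.3, -7.5, 4.9, 0, 0, -0.178, -1, 0, 0, 0, 0, 0, 0, -1, 0, 0, 0, 0, 0, 0, -1, 0, 0, 0, 0, 0, 0, -1, 0, 0, 0, 0, 0, 0, -1, 0, 0, 0, 0, 0, 0]

```text
t: 22.58
eef_pos: [0.4779, 0.1902, 0.2001]
tool_rot: [0.0, 0.65, 0.76, 0.0]
contact_force: [0.5, 0.9, 0.1]
gripper_width: 0.158
```

Run:
```python
from h import *
t=cam('top');c=plane(t,287.587,191.084,.045)[:2]
f=lambda p:np.array(p)/11.84-.5+[270,172]
for nm,p,z in(('rib',(195,82),.038),('tip',(191,108),.04)):
    d=plane(t,*f(p),z)[:2]-c;print(nm,np.arctan2(d[1],d[0]),np.linalg.norm(d))
st();_,p,M,y=pose();plan([*p,y],[(.4774,.1901,.16,1.7277)],step=20,jaw=-1)
```

```text
rib 0.08195729930676061 0.03573328367290865
tip 0.14180328367774792 0.02962877467700296
t 22.625 [0.4778 0.1904 0.2001] yaw 1.7271 tilt [ 0.0002 -0.    ] F [ 0.3095  0.8213 -0.3656] T [0.0523 0.0156 0.0325] w 0.1615825902661396 q7 -0.5367171888456272
3 [-1, -0.1, -0.2, 13.4, 0, 0, -0, -1, -0, -0.1, 13.3, 0, 0, -0, -1, -0.1, -0.2, 13.4, 0, 0, -0.001]
```

The hand-picked rib pixel gives 0.08 against the pointer's 0.14, so this needs a better measurement before I put the tool away.

Run:
```python
from h import *
T=[cam('top') for _ in range(12)];t=T[0];a=np.mean([c['pixels'].astype(float) for c in T],0)
c=plane(t,287.587,191.084,.045)[:2]
print(a[174:184,280:294].mean(2).round().astype(int))
x0,y0,x1,y1,k=270,170,310,208,8
w=cv2.resize(a[y0:y1,x0:x1],None,fx=k,fy=k,interpolation=cv2.INTER_CUBIC)
m=(w.max(2)>75).astype(np.uint8);m=cv2.morphologyEx(m,cv2.MORPH_CLOSE,np.ones((25,25)))
n,l,s,_=cv2.connectedComponentsWithStats(m);m=(l==1+s[1:,4].argmax()).astype(np.uint8)
base=cv2.morphologyEx(m,cv2.MORPH_OPEN,np.ones((80,80)))
def W(mm,z):
    cn=max(cv2.findContours(mm,0,1)[0],key=cv2.contourArea);b=cv2.boxPoints(cv2.minAreaRect(cn))
    P=np.array([plane(t,*((p+.5)/k-.5+[x0,y0]),z)[:2] for p in b]);e=np.roll(P,-1,0)-P
    return P.mean(0),(np.arctan2(e[:,1],e[:,0])+np.pi/4)%(np.pi/2)-np.pi/4,np.linalg.norm(e,axis=1)
print('base',W(base,.034))
pr=m.copy();ys=np.nonzero(base)[0].min();pr[ys-4:]=0
yy,xx=np.nonzero(pr);d=plane(t,*((np.array([xx.mean(),yy.mean()])+.5)/k-.5+[x0,y0]),.034)[:2]-c;print('protr',np.arctan2(d[1],d[0]),np.linalg.norm(d))
# rib: dark interior of the protrusion
g=w.mean(2);ins=cv2.erode(pr,np.ones((11,11)))>0;wt=np.clip(np.median(g[ins])-g,0,None)*ins
Y,X=np.indices(g.shape);d=plane(t,*((np.array([(X*wt).sum(),(Y*wt).sum()])/wt.sum()+.5)/k-.5+[x0,y0]),.036)[:2]-c;print('rib',np.arctan2(d[1],d[0]),np.linalg.norm(d))
# board edges by line fit per side
b=a[130:230,245:340].clip(0,255).astype(np.uint8);h=cv2.cvtColor(b,cv2.COLOR_BGR2HSV);m=((h[...,2]<60)|(h[...,1]>90)).astype(np.uint8)
m=cv2.morphologyEx(m,cv2.MORPH_CLOSE,np.ones((9,9)));n,l,s,_=cv2.connectedComponentsWithStats(m);m=l==1+s[1:,4].argmax()
rows=range(25,75)
for nm,f in(('L',lambda r:np.nonzero(m[r])[0].min()),('R',lambda r:np.nonzero(m[r])[0].max())):
    P=np.array([plane(t,f(r)+245,r+130,.012)[:2] for r in rows]);print(nm,np.arctan(np.polyfit(P[:,0],P[:,1],1)[0]))
for nm,f in(('T',lambda q:np.nonzero(m[:,q])[0].min()),('B',lambda q:np.nonzero(m[:,q])[0].max())):
    P=np.array([plane(t,q+245,f(q)+130,.012)[:2] for q in range(28,64)]);print(nm,-np.arctan(np.polyfit(P[:,1],P[:,0],1)[0]))
```

```text
[[ 15  18  16  16  17  18  17  13  16  15  14  17  15  15]
 [ 15  17  16  13  14  12  12  11  13  16  16  16  14  18]
 [ 16  13  11  28  20  34  54  40  18  16  17  15  16  18]
 [ 13  14  13  82  75 101 148 114  47  12  14  17  15  16]
 [ 16  14  19 114 153 121 107  95  47  12  16  15  16  13]
 [ 15  12  17  92 143 111  97 120  68  12  15  14  18  14]
 [ 13  14   9  89 144 127 131 154  86   8  13  11  12  12]
 [ 17  14  12  66 140 128 115 143  82  10  15  29  47  53]
 [ 10   9   7  33 131 127 113 116  85  64  65  96 141 154]
 [ 51  54  56  63 100 108  97 142 157 159 155 152 149 148]]
base (array([ 0.5538, -0.1439]), array([-0.0166, -0.0269, -0.0173, -0.0229]), array([0.0484, 0.0519, 0.0482, 0.0519]))
protr 0.11878905394396741 0.03487717577589301
rib 0.08793207578132613 0.03546161609963467
L 0.14362281419555842
R 0.1399235181918875
T 0.13786216402228998
B 0.14483609946130158
```

Run:
```python
from h import *
T=[cam('top') for _ in range(12)];t=T[0];a=np.mean([c['pixels'].astype(float) for c in T],0);np.save('aft.npy',a)
x0,y0,x1,y1,k=270,172,308,206,8
f=lambda p:(np.array(p)+.5)/k-.5+[x0,y0]
def brass(im):
    w=cv2.resize(im[y0:y1,x0:x1],None,fx=k,fy=k,interpolation=cv2.INTER_CUBIC).clip(0,255).astype(np.uint8);h=cv2.cvtColor(w,cv2.COLOR_BGR2HSV)
    m=((h[...,0]>13)&(h[...,0]<35)&(h[...,1]>80)&(h[...,2]>45)).astype(np.uint8);return w,cv2.morphologyEx(m,cv2.MORPH_CLOSE,np.ones((25,25)))
for nm,im in(('before',np.load('avg.npz')['t']),('after',a)):
    w,m=brass(im);cn=max(cv2.findContours(m,0,1)[0],key=cv2.contourArea)[:,0].astype(np.float32)
    c=cn.mean(0)
    for _ in range(20):
        r=np.linalg.norm(cn-c,axis=1);k2=cn[abs(r-np.median(r))<5];e=cv2.fitEllipse(k2);c=np.array(e[0])
    C=plane(t,*f(c),.045)[:2];print(nm,'ctr',f(c),C,np.array(e[1])/k)
    ins=cv2.circle(np.zeros_like(m),tuple(int(v) for v in c),36,1,-1)>0;g=w.astype(float).mean(2);wt=np.clip(np.median(g[ins])-12-g,0,None)*ins
    yy,xx=np.nonzero(wt);ww=wt[yy,xx];Q=np.array([plane(t,*f(p),.045)[:2] for p in np.c_[xx,yy]]);V=np.linalg.eigh(np.cov(Q.T,aweights=ww))[1]
    print(' slot mu',np.average(Q,0,ww),'ang',np.arctan(V[1,1]/V[0,1]))
    yy,xx=np.nonzero(m);Q=np.array([plane(t,*f(p),.040)[:2] for p in np.c_[xx,yy]])-C;r=np.linalg.norm(Q,axis=1);s=(r>.0185)&(r<.031)
    Q=Q[s];mu=Q.mean(0);V=np.linalg.eigh(np.cov(Q.T))[1][:,1];V*=np.sign(V@mu);print(' ptr',s.sum(),'from ctr',np.arctan2(mu[1],mu[0]),'slope',np.arctan2(V[1],V[0]),'r',np.linalg.norm(mu))
```

```text
before ctr [287.5535 191.082 ] [ 0.5532 -0.1432] [11.5489 11.8715]
 slot mu [ 0.5537 -0.1437] ang 1.058624370961653
 ptr 316 from ctr 1.1545331965189465 slope 1.4262021188046177 r 0.022672105839523594
after ctr [287.6113 191.0601] [ 0.5533 -0.1433] [11.4597 11.8579]
 slot mu [ 0.5537 -0.1439] ang 0.03226830650835332
 ptr 254 from ctr 0.16795006785229974 slope -0.01578714959675414 r 0.023000551840917826
```

The pointer's best estimates are +0.015 to +0.07, all positive. Plenty of time remains, so I'll go back, reseat and nudge about 0.035 clockwise to centre it.

Run:
```python
from h import *
st();_,p,M,y=pose()
plan([*p,y],[(.554,-.144,.19,0.)],jaw=-1)
```

```text
t 23.825 [0.4777 0.1905 0.2   ] yaw 1.7277 tilt [ 0. -0.] F [-0.1685 -0.8848 -0.1062] T [-0.0071 -0.0201  0.0546] w 0.16035345718682179 q7 -0.5365487114991142
10 [-1, -34.2, 2.3, 1, 0, 0, 0.173, -1, -33.3, 8.2, 1, 0, 0, 0.173, -1, -31.4, 13.8, 1, 0, 0, 0.173, -1, -28.6, 19, 1, 0, 0, 0.173, -1, -24.9, 23.6, 1, 0, 0, 0.173, -1, -20.5, 27.6, 1, 0, 0, 0.173, -1, -15.4, 30.7, 1, 0, 0, 0.172, -1, -9.9, 32.8, 1, 0, 0, 0.173, -1, -4.2, 34.1, 1, 0, 0, 0.172, -1, 1.8, 34.2, 1, 0, 0, 0.173]
```

Call:
drive_tool:
  series: [-1, -34.2, 2.3, 1, 0, 0, 0.173, -1, -33.3, 8.2, 1, 0, 0, 0.173, -1, -31.4, 13.8, 1, 0, 0, 0.173, -1, -28.6, 19, 1, 0, 0, 0.173, -1, -24.9, 23.6, 1, 0, 0, 0.173, -1, -20.5, 27.6, 1, 0, 0, 0.173, -1, -15.4, 30.7, 1, 0, 0, 0.172, -1, -9.9, 32.8, 1, 0, 0, 0.173, -1, -4.2, 34.1, 1, 0, 0, 0.172, -1, 1.8, 34.2, 1, 0, 0, 0.173, -1, 0, 0, 0, 0, 0, 0, -1, 0, 0, 0, 0, 0, 0]

```text
t: 25.32
eef_pos: [0.5539, -0.1431, 0.1898]
tool_rot: [-0.0, 1.0, 0.001, -0.0]
contact_force: [0.4, 0.7, -0.2]
gripper_width: 0.156
```

Call:
drive_tool:
  series: [-1, 0, 0, 20, 0, 0, 0, -1, 0, 0, 20, 0, 0, 0, -1, 0, 0, 14, 0, 0, 0, -1, 0, 0, 0, 0, 0, 0, -1, 0, 0, 0, 0, 0, 0, -1, 0, 0, 0, 0, 0, 0, -1, 0, 0, 0, 0, 0, 0, -1, 0, 0, 0, 0, 0, 0]

```text
t: 26.32
eef_pos: [0.5541, -0.144, 0.1363]
tool_rot: [0.0, 1.0, -0.0, 0.0]
contact_force: [0.8, -0.7, -0.1]
gripper_width: 0.162
```

Run:
```python
from h import *
st();_,p,M,y=pose()
plan([*p,y],[(.554,-.144,p[2],0.)],jaw=-1)
```

```text
t 26.325 [ 0.5541 -0.144   0.1363] yaw -0.0003 tilt [ 0.0004 -0.0001] F [ 0.7736 -0.6922 -0.1499] T [-0.0524  0.044  -0.0234] w 0.16239244280553305 q7 -1.4560291439880948
1 [-1, -0.1, -0, -0, 0, 0, -0.0]
```

Call:
drive_tool:
  series: [-1, 0, 0, 3, 0, 0, 0, -1, 0, 0, 3, 0, 0, 0, -1, 0, 0, 1.8, 0, 0, 0, -1, 0, 0, 1, 0, 0, 0, -1, 0, 0, 0.5, 0, 0, 0, -1, 0, 0, 0, 0, 0, 0, -1, 0, 0, 0, 0, 0, 0, -1, 0, 0, 0, 0, 0, 0]

```text
t: 27.32
eef_pos: [0.554, -0.144, 0.1268]
tool_rot: [0.0, 1.0, -0.0, 0.0]
contact_force: [-0.4, -0.9, 0.0]
gripper_width: 0.16
```

Run:
```python
from h import *
st();st()
```

```text
t 27.325 [ 0.554  -0.144   0.1268] yaw -0.0002 tilt [ 0.     -0.0001] F [-0.3579 -0.8868  0.0487] T [-0.0287  0.082   0.0253] w 0.15961959935810893 q7 -1.457219210385369
t 27.325 [ 0.554  -0.144   0.1268] yaw -0.0002 tilt [ 0.     -0.0001] F [-0.3579 -0.8868  0.0487] T [-0.0287  0.082   0.0253] w 0.15961959935810893 q7 -1.457219210385369
```

No resistance, so the blade is in the slot again. I'll go to the floor, then turn to -0.145.

Call:
drive_tool:
  series: [-1, 0, 0, 0.7, 0, 0, 0, -1, 0, 0, 0.7, 0, 0, 0, -1, 0, 0, 0.7, 0, 0, 0, -1, 0, 0, 0.7, 0, 0, 0, -1, 0, 0, 0.6, 0, 0, 0, -1, 0, 0, 0.6, 0, 0, 0, -1, 0, 0, 0, 0, 0, 0, -1, 0, 0, 0, 0, 0, 0, -1, 0, 0, 0, 0, 0, 0]

```text
t: 28.45
eef_pos: [0.554, -0.144, 0.1228]
tool_rot: [0.0, 1.0, -0.0, 0.0]
contact_force: [-1.9, -0.4, 1.0]
gripper_width: 0.156
```

Call:
drive_tool:
  series: [-1, 0, 0, 0, 0, 0, 0.05, -1, 0, 0, 0, 0, 0, 0.05, -1, 0, 0, 0, 0, 0, 0.045, -1, 0, 0, 0, 0, 0, 0, -1, 0, 0, 0, 0, 0, 0, -1, 0, 0, 0, 0, 0, 0, -1, 0, 0, 0, 0, 0, 0, -1, 0, 0, 0, 0, 0, 0]

```text
t: 29.45
eef_pos: [0.5541, -0.1438, 0.1227]
tool_rot: [-0.0, 0.997, -0.072, 0.0]
contact_force: [-0.8, 1.2, 2.1]
gripper_width: 0.161
```

Run:
```python
from ptr import *
st();ptr(6)
```

```text
t 29.45 [ 0.5541 -0.1438  0.1227] yaw -0.145 tilt [0.0002 0.0002] F [-0.7698  1.2344  2.103 ] T [0.3092 0.1944 0.0455] w 0.16097248344086132 q7 -1.5819902296045054
[(np.float64(-3.0), 4), (np.float64(-2.9), 22), (np.float64(-2.8), 36), (np.float64(-2.7), 45), (np.float64(-2.6), 37), (np.float64(-2.5), 16), (np.float64(-2.0), 37), (np.float64(-1.9), 41), (np.float64(-1.8), 23), (np.float64(-1.7), 20), (np.float64(-1.6), 12), (np.float64(-1.5), 1), (np.float64(-0.2), 9), (np.float64(-0.1), 34), (np.float64(0.0), 58), (np.float64(0.1), 33)]
```

Call:
drive_tool:
  series: [-1, 0, 0, 0, 0, 0, -0.08, -1, 0, 0, 0, 0, 0, 0, -1, 0, 0, -2, 0, 0, 0, -1, 0, 0, -4, 0, 0, 0, -1, 0, 0, -8, 0, 0, 0, -1, 0, 0, -30, 0, 0, 0, -1, 0, 0, -40, 0, 0, 0, -1, 0, 0, 0, 0, 0, 0]

```text
t: 30.75
eef_pos: [0.5563, -0.1444, 0.2106]
tool_rot: [0.001, 0.999, -0.033, 0.004]
contact_force: [0.2, 0.4, -0.2]
gripper_width: 0.158
```

Run:
```python
from h import *
st();_,p,M,y=pose()
plan([*p,y],[(.4775,.1903,.21,1.727)],jaw=-1)
```

```text
t 30.75 [ 0.5563 -0.1444  0.2106] yaw -0.0657 tilt [ 0.0072 -0.0012] F [ 0.2176  0.3789 -0.1852] T [-0.024  -0.0355 -0.007 ] w 0.1575758700227467 q7 -1.506199736921558
10 [-1, -10.1, -32.9, 0.1, 0, 0, -0.179, -1, -4, -34.1, 0.1, 0, 0, -0.179, -1, 2.1, -34.3, 0, 0, 0, -0.179, -1, 8.2, -33.4, 0.1, 0, 0, -0.179, -1, 14, -31.4, 0, 0, 0, -0.179, -1, 19.4, -28.4, 0.1, 0, 0, -0.18, -1, 24.1, -24.5, 0, 0, 0, -0.179, -1, 28.1, -19.8, 0.1, 0, 0, -0.18, -1, 31.2, -14.5, 0, 0, 0, -0.179, -1, 33.4, -8.7, 0.1, 0, 0, -0.18]
```

Call:
drive_tool:
  series: [-1, -10.1, -32.9, 0, 0, 0, -0.179, -1, -4, -34.1, 0, 0, 0, -0.179, -1, 2.1, -34.3, 0, 0, 0, -0.179, -1, 8.2, -33.4, 0, 0, 0, -0.179, -1, 14, -31.4, 0, 0, 0, -0.179, -1, 19.4, -28.4, 0, 0, 0, -0.18, -1, 24.1, -24.5, 0, 0, 0, -0.179, -1, 28.1, -19.8, 0, 0, 0, -0.18, -1, 31.2, -14.5, 0, 0, 0, -0.179, -1, 33.4, -8.7, 0, 0, 0, -0.18, -1, 0, 0, 0, 0, 0, 0, -1, 0, 0, 0, 0, 0, 0]

```text
t: 32.25
eef_pos: [0.475, 0.1899, 0.2063]
tool_rot: [0.0, 0.65, 0.76, -0.001]
contact_force: [-1.0, 0.4, -0.2]
gripper_width: 0.155
```

Call:
drive_tool:
  series: [-1, 0, 0, 0, 0, 0, 0, -1, 0, 0, 0, 0, 0, 0, -1, 0, 0, 0, 0, 0, 0]

```text
t: 32.62
eef_pos: [0.4752, 0.1903, 0.2067]
tool_rot: [0.0, 0.65, 0.76, -0.0]
contact_force: [0.1, 0.5, 0.3]
gripper_width: 0.155
```

```bash
sed -i 's/^_,p,M,y=pose();plan.*$/_,p,M,y=pose();plan([*p,y],[(.4775,.19,p[2],1.7277),(.4775,.19,.0925,1.7277)],step=20,jaw=-1)/' chk.py; python3 chk.py aft2.png
```

```text
0.018 335 0.13080038025019916
0.02 250 0.13360902800535002
0.022 191 0.1297591916852359
0.024 131 0.12851056393819454
max r 0.02840255059395139
t 33.025 [0.4751 0.1908 0.2067] yaw 1.7278 tilt [ 0.0001 -0.    ] F [ 0.4519 -0.4456 -0.0974] T [ 0.0421 -0.0315 -0.0248] w 0.16222057019936922 q7 -0.5272844650532623
7 [-1, -1.2, 2.3, -0, 0, 0, 0, -1, 0, -0, 19, 0, 0, 0, -1, 0, -0, 19, 0, 0, 0, -1, 0, -0, 19.1, 0, 0, 0, -1, 0, -0, 19, 0, 0, 0, -1, 0, -0, 19.1, 0, 0, 0, -1, 0, -0, 19, 0, 0, 0.0]
```

View pics/aft2.png

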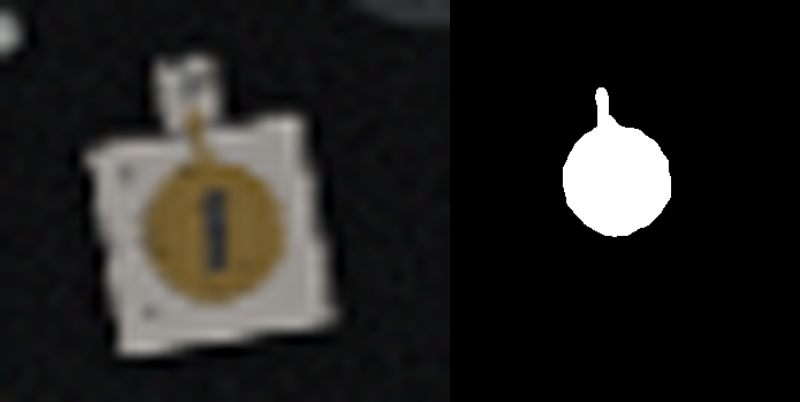

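The pointer now measures 0.13, between the board-yaw estimate (0.14) and the rib estimate (0.09–0.12), so it's well centred. Now I'll put the tool back.

Call:
drive_tool:
  series: [-1, -1.2, 2.3, 0, 0, 0, 0, -1, 0, 0, 19, 0, 0, 0, -1, 0, 0, 19, 0, 0, 0, -1, 0, 0, 0, 0, 0, 0, -1, 0, 0, 0, 0, 0, 0, -1, 0, 0, 0, 0, 0, 0, -1, 0, 0, 0, 0, 0, 0]

```text
t: 33.9
eef_pos: [0.4779, 0.1901, 0.1693]
tool_rot: [0.0, 0.65, 0.76, 0.0]
contact_force: [-0.2, 0.0, -0.1]
gripper_width: 0.159
```

Run:
```python
from h import *
st();_,p,M,y=pose()
plan([*p,y],[(.4775,.19,.0925,1.7277)],step=15,jaw=-1)
```

```text
t 33.9 [0.4779 0.1901 0.1693] yaw 1.7277 tilt [0.0011 0.0003] F [-0.2354  0.0159 -0.1471] T [-0.0035  0.0223 -0.0129] w 0.15882729296569173 q7 -0.5593210856187898
6 [-1, -0, -0.1, 12.8, 0, 0, 0, -1, -0, -0.1, 12.8, 0, 0, 0, -1, -0, -0, 12.8, 0, 0, 0, -1, -0, -0.1, 12.8, 0, 0, 0, -1, -0, -0, 12.8, 0, 0, 0, -1, -0, -0.1, 12.8, 0, 0, 0.0]
```

Call:
drive_tool:
  series: [-1, 0, -0.1, 12.8, 0, 0, 0, -1, 0, -0.1, 12.8, 0, 0, 0, -1, 0, 0, 12.8, 0, 0, 0, -1, 0, -0.1, 12.8, 0, 0, 0, -1, 0, 0, 12.8, 0, 0, 0, -1, 0, 0, 10, 0, 0, 0, -1, 0, 0, 2.5, 0, 0, 0, -1, 0, 0, 0, 0, 0, 0, -1, 0, 0, 0, 0, 0, 0, -1, 0, 0, 0, 0, 0, 0]

```text
t: 35.15
eef_pos: [0.4775, 0.19, 0.0926]
tool_rot: [0.0, 0.65, 0.76, 0.0]
contact_force: [0.5, 0.3, 0.0]
gripper_width: 0.158
```

Run:
```python
from h import *
st()
```

```text
t 35.15 [0.4775 0.19   0.0926] yaw 1.7277 tilt [0.0007 0.0002] F [0.4582 0.3157 0.0414] T [-0.0673 -0.0315  0.0154] w 0.1576041794828477 q7 -0.6396658896547468
```

Call:
drive_tool:
  series: [-1, 0, 0, 0.8, 0, 0, 0, -1, 0, 0, 0.2, 0, 0, 0, -1, 0, 0, 0, 0, 0, 0, -1, 0, 0, 0, 0, 0, 0, 1, 0, 0, 0, 0, 0, 0, 1, 0, 0, 0, 0, 0, 0, 1, 0, 0, 0, 0, 0, 0, 1, 0, 0, 0, 0, 0, 0, 1, 0, 0, 0, 0, 0, 0, 1, 0, 0, 0, 0, 0, 0, 1, 0, 0, 0, 0, 0, 0, 1, 0, 0, 0, 0, 0, 0]

```text
t: 36.65
eef_pos: [0.4772, 0.1899, 0.0912]
tool_rot: [0.0, 0.649, 0.76, 0.0]
contact_force: [0.7, -0.1, -0.4]
gripper_width: 1.0
```

Call:
drive_tool:
  series: [1, 0, 0, -15, 0, 0, 0, 1, 0, 0, -25, 0, 0, 0, 1, 0, 0, -40, 0, 0, 0, 1, 0, 0, -40, 0, 0, 0, 1, 0, 0, -30, 0, 0, 0, 1, 30, 30, 0, 0, 0, 0, 1, -45, 0, 0, 0, 0, 0, 1, -45, 0, 0, 0, 0, 0, 1, -45, 0, 0, 0, 0, 0, 1, -30, 0, 0, 0, 0, 0, 1, 0, 0, 0, 0, 0, 0, 1, 0, 0, 0, 0, 0, 0]

```text
t: 38.15
eef_pos: [0.5279, 0.0623, 0.2419]
tool_rot: [0.0, 0.649, 0.761, 0.001]
contact_force: [0.3, 0.4, 0.2]
gripper_width: 0.997
```

```bash
python3 chk.py aft3.png | head -6
python3 - <<'E'
from h import *
s=cam('scene');t=cam('top')
L=[cv2.resize(s['pixels'][155:245,310:430],(400,300),interpolation=2),cv2.resize(t['pixels'][195:243,140:204],(400,300),interpolation=2)]
cv2.imwrite('pics/end.png',np.vstack([np.hstack(L),np.hstack([cv2.resize(s['pixels'],(400,300)),cv2.resize(t['pixels'],(400,300))])]))
E
```

```text
0.018 339 0.13045800240842687
0.02 253 0.1338196773375492
0.022 194 0.13009343802547682
0.024 133 0.12841718903997654
max r 0.02840255059395139
t 38.55 [0.5279 0.0618 0.2412] yaw 1.7286 tilt [-0.0001  0.0001] F [-0.6288  0.6785 -0.3764] T [ 0.0319  0.0356 -0.0162] w 1.001035821565018 q7 -0.2219994347425474
```

View pics/end.png

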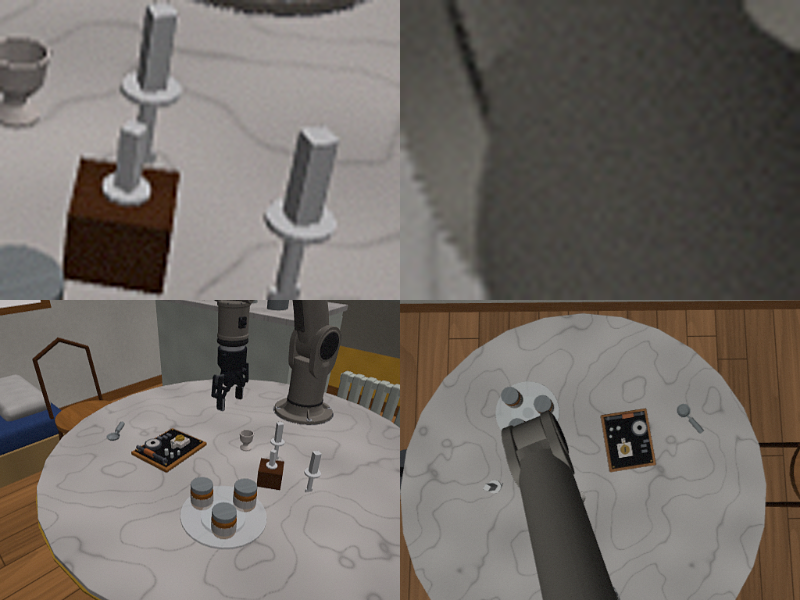

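The tool stands upright with its collar on the block (crop (127,185)). The pots, egg cup, spoon and decoys are where they were, the gripper is clear, and the pointer still measures 0.13. Handing in.

```bash
python3 -c "
from station import bot
print(bot.hand_in())"
```

```text
the job is handed in; nothing more can be done
None
```

The job is done and handed in at about 38.6 s of robot time. The tuning tool seated in the slot, turned the screw to the index rib, and is back in its block.

- **Seating:** The blade met no resistance until about 2 N at the slot floor. The highest wrist force I read while turning was about 4.5 N.
- **Turning:** I turned the screw about 1.03 rad clockwise, lifted the tool and checked from the top camera. That check suggested the pointer was still 0.015 to 0.07 rad short. I reseated the blade and nudged it about 0.035 rad further.
- **Last pointer check:** From the top camera the pointer points along about 0.13 rad. The board edges put the rib at 0.14, which leaves about 0.01 rad of error.
- **One disagreement:** Reading the dark rib patch directly gave 0.09 to 0.12, probably shifted by its shadow. That would still leave the pointer within about 0.05 rad, inside the 0.08 limit. The scene camera read lower still, so I trusted the top view.
- **End state:** In the last picture the tool stands upright with its collar on the block and the gripper is open and clear. The bystanders look unmoved by eye. The arm hid the block from the top camera, so only the scene view confirms how the tool is standing.

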